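# Cock the spring-arm impact tester and seat the test bar

## Robot

A 6-joint arm with a two-finger parallel gripper is mounted at the origin on a cart in front of the work surface, level with it; the furniture and walls round the work are solid. World frame = base frame: x ahead of the robot, y to its left, z up, the work surface at z = 0. Lengths are in mm, angles in rad, forces in N, time in s.
With the tool pointing down it reaches from about 275 to 725 mm from the base axis. Payload 5.6 kg.
Tool frame: the origin (TCP) lies at the very end of the fingers, on their centre line; the grasp point (between the pads) lies 19 mm behind it; z points along the fingers, y is the direction in which the jaws open and shut (so a half turn about z gives the same grasp; the last joint's range is limited). The gripper opens to 85 mm and grips with 20 to 120 N. Pads are 22 mm wide; open, the fingers measure 114 mm over their backs; the gripper's body (76 mm by 85 mm) begins 54 mm behind the grasp point. The pads swing forward as they close: fully open they stand 13 mm farther back than shut.
Start: joints at [1.561, 0.255, 0.108, 0, -1.424, -0.285], TCP at [159.774, 526.275, 231.283] pointing down, gripper open.
Joint ranges: [-2.95, 2.95], [-1.21, 1.97], [-1.09, 1.5], [-2.87, 1.71], [-2.94, -0.07], [-3.05, 3.05]. Speed limits (rad/s): [2.57, 2.57, 3.14, 3.14, 3.14, 3.14].

## Interface

Orientations are given as a 3x3 rotation matrix whose columns are the frame's x, y, z axes.
In Python, from station import * gives the robot as it stands.
- The arm moves only by the shell command python3 -m jog 'ROWS' [FORCE]. ROWS is JSON, a list of rows, each an object with "angular": the turn, a rotation vector about the tool's x, y, z in degrees, a list of three; "offset": the shift along the tool's x, y, z in cm, a list of three; "grip": the opening, from 0 (shut) to 1 (fully open). In form: [{"angular": [rx, ry, rz], "offset": [tx, ty, tz], "grip": grip}, ...]. A call has 1 to 20 rows; each row shifts and turns the commanded pose from where the row before left it, along the tool's axes as they then stand; what a row does not reach is not made up. A row lasts 1/12 s, in which the tool goes at most 41.7 mm and 7.16 degrees, less where a joint would pass 70% of its speed; a pose out of reach is approached as far as the arm can. A call with a gripper value outside its range is refused whole. The fingers move at their own pace and stop on an object; FORCE is the grip in N (left out, the last holds). Time passes only in rows, so rows that do not move let the fingers close. It gives the time, the measured TCP pose, the force and the opening at its end, in the units of the state.
- get_state(): the state, without advancing time (a new reading comes with each control period).
- grab_frame(name): name is "side" or "top"; returns the picture (400x640x3 uint8, red, green, blue); there is no depth.
- get_calibration(name): a dict with "K" (3x3 intrinsics, pixels), "D" ([k1, k2, p1, p2, k3] as OpenCV has them; the pictures are not rectified), "eye" and "attitude" of the camera in the world. Camera axes: x right, y down, z forward; pixel columns grow to the right and rows downward; lengths in mm; the calibration is good to about 2 mm. A picture is of the moment at which its call begins. get_calibration takes no time and is no camera call.
- finish_job(): hands the job in, once; it reports no verdict.
The state is a dict: "t": time; "joint_pos": joint angles; "dq": joint speeds; "joint_torque": joint torques, N m; "position": TCP position; "orientation": TCP orientation; "wrist_force": force on the tool from outside, world axes, zero at the start; "torque": the same for the moment, N m; "grip_width": finger opening in mm.
Only numpy, scipy, OpenCV 4.12 (cv2) and the standard library are available. Lean on these libraries where they do the work, as an engineer would, in place of code of your own. Each camera call takes 0.05 s, during which the arm holds its last target. There are 200 camera calls.

## Task

Make the impact tester ready for its next shot. Draw its striker arm back by the black knob, against the spring, until the catch has snapped in behind the arm's pin - the catch is clamped at a different draw each time, so feel for it and stop before you drive the arm hard into the overtravel buffer behind it - then ease the arm slowly forward until it hangs on the catch, and only then let go; at no time let it jump or fly. Then, with the arm still cocked and without firing it, lay the amber test bar from the tray on the two ledges, centred and flush against both anvils, and leave the beaker, bottle and timer around the tester where they stand.

Things in the scene. Friction and masses are not known exactly. Their poses are not given: they have to be found in the camera images.
- tester: Bench impact tester, fixed: white base plate 240 x 305 mm, top 14 mm above the bench; steel pivot column, top 80 mm. Origin: on the arm's upright pivot axis, at bench level; z up. From the axis the plate reaches 190 mm to -x, 50 to +x, 130 to +y, 175 to -y (its own axes). At rest the arm points 138 deg counter-clockwise from the tester's +x, seen from above.
- striker_arm (a joint): Draw angle of the arm about the pivot axis, rad: 0 at rest, growing counter-clockwise seen from above as it is drawn back. A torsion spring pulls it to 0: 0.32 N m at rest plus 0.45 N m per rad, about 7.5 to 8.6 N at the knob where it hooks. The catch is clamped so that the arm hooks somewhere between 1.22 and 1.50 rad, new each time and not measured.
- knob (a point): Middle of the upright round black knob, 14 mm across, this point 80 mm above the bench; grip it between 65 and 98 mm. It stands 115 mm from the pivot axis on the arm, a 14 mm wide beam 50 to 60 mm high, and travels in a free level arc. Under it hangs the striker head, down to 31 mm: at rest it stands between the anvils, and a draw sweeps it through the bar's place.
- pin (a point): Middle of the arm's upright steel pin, 6 mm thick, 67 mm above the bench, 165 mm from the pivot axis. The hair-trigger catch, a dark steel hook lever at that height on the grey catch block, is pushed aside by the pin (about 1 N more at the knob) and snaps in behind it. A touch of some 2 N on the lever or on the red tab at its tail fires the arm.
- overtravel_buffer (a joint): Travel, m, of the rubber-tipped spring plunger on the catch block behind the catch: 0 free, 0.006 bottomed; 2 N/mm. The arm meets it 2.8 mm of knob travel past the hooked position (the catch has then snapped in); from there the force at the knob rises by about 3 N per mm. Driving it in by more than 3.5 mm harms the catch.
- seat (a point): Where the centre of the bar's underside must come: on the ledges, 30.5 mm above the bench, with the bar against the anvils. x: outward from the pivot axis, the bar's long direction; y: level, away from the anvils; z up. The ledges reach to y = +16 mm.
- anvils (a point): Midpoint between the two anvil faces, at ledge height; axes as the tester. Two steel anvils with a ledge before each, 15 mm wide, centred 27.5 mm to either side of here along the seat's x; 40 mm free channel between them down to the plate. Faces look along the seat's +y, at seat y = -6.35 mm; tops 14 mm above the ledges.
- test_bar: Amber square-section resin test bar, 64 x 12.7 x 12.7 mm, 16 g, lying flat in the steel tray. Origin: centre of its underside; x along its length.
- steel_tray: Shallow steel tray, fixed, 154 x 244 mm, rim 21 mm high, floor 2 mm above the bench. Origin: centre of its underside; y along its length.
- beaker: Loose glass beaker, 53 mm across, 66 mm high, behind the tester; leave alone. Origin: centre of its underside.
- stock_bottle: Loose small reagent bottle with a yellow cap, 44 mm across, 100 mm high, behind the tester; leave alone. Origin: centre of its underside.
- timer: Loose grey-white lab timer lying flat, 62 x 68 x 21 mm, at the tester's right; leave alone. Origin: centre of its underside.

How it is judged (in metres and radians):
On the way:
1. The striker arm hangs on the catch by itself, with nothing holding the knob (value of joint striker_arm above 1.15 rad and velocity of joint striker_arm between -0.1 and 0.1 rad/s and contact force between the fingers and anything else below 0.1 N), for 0.3 s.
At the end, for the whole second after the job is handed in: The arm hangs at rest on the catch (draw over 1.15 rad), and the test bar lies at rest on both ledges: underside centre within 6 mm of the seat lengthwise, 2 mm across (flush with the anvils) and 3 mm in height, parallel to the seat's x within 0.06 rad (value of joint striker_arm above 1.15 rad and velocity of joint striker_arm between -0.1 and 0.1 rad/s and x of test_bar in the frame of seat between -0.006 and 0.006 m and y of test_bar in the frame of seat between -0.002 and 0.002 m and z of test_bar in the frame of seat between -0.003 and 0.003 m and angle between the x axis of test_bar and the x axis of seat, either way round below 0.06 rad and linear speed of test_bar below 0.02 m/s); the robot touches nothing.
It fails at once if The arm flies: it swings forward faster than 0.5 rad/s (fired, slipped, or dropped on to the catch) (velocity of joint striker_arm below -0.5 rad/s).
It fails at once if The arm is driven hard into the overtravel buffer (more than 3.5 mm) (value of joint overtravel_buffer above 0.0035 m).
It fails at once if The beaker, the bottle or the timer is pushed more than 20 mm or tipped (distance of any of beaker, stock_bottle, timer from where it was at the start of the episode above 0.02 m or angle between any of beaker, stock_bottle, timer's own z axis and vertical above 0.3 rad).
It also fails if it takes over 72 s, if anything falls off the work surface, if the arm or the gripper's body presses on something with over 40 N, if the wrist force passes 120 N, or if a joint passes its speed limit or range.

## Working session

There is one attempt and no reset: what is moved stays moved. The work goes in short steps, Python scripts to look and compute and a shell command to move; the robot and the scene stay as the last step left them, time stands still between calls to the robot, and variables do not carry over. Pictures are saved under pics/ and viewed, about 8 in all and at most 12, crops included, and the job is handed in when it is done.

```bash
mkdir -p pics; ls; python3 - <<'E'
from station import *
import cv2
s=get_state();print({k:(np.round(v,3).tolist() if not isinstance(v,float) else v) for k,v in s.items()} if 'np' in globals() else s)
for n in("side","top"):
    print(n,get_calibration(n)); cv2.imwrite(f"pics/{n}0.png",grab_frame(n)[:,:,::-1])
E
```

```text
pics
{'t': 0.0, 'joint_pos': array([ 1.56063808e+00,  2.55760896e-01,  1.07005470e-01, -4.86543770e-04,
       -1.42389502e+00, -2.84599829e-01]), 'dq': array([-0.00103063, -0.00041348,  0.00020707, -0.00062058,  0.00061835,
        0.00053621]), 'joint_torque': array([-1.96620764e-03, -3.86628485e+01,  2.37934721e+01,  5.36524460e+00,
       -6.20297855e-03, -1.47534081e-05]), 'position': array([159.57530216, 525.82486431, 230.387031  ]), 'orientation': array([[ 9.56851644e-01, -2.90576462e-01, -5.00112695e-04],
       [-2.90576886e-01, -9.56849860e-01, -1.84912165e-03],
       [ 5.87784667e-05,  1.91465629e-03, -9.99998165e-01]]), 'wrist_force': array([-0.61272754, -0.15803922,  0.15695734]), 'torque': array([0.05637068, 0.04309439, 0.02741087]), 'grip_width': 85.2173404399277}
side {'K': array([[399.83444288,   0.        , 321.19919303],
       [  0.        , 399.83444288, 201.79135909],
       [  0.        ,   0.        ,   1.        ]]), 'D': array([0.03091663, 0.        , 0.        , 0.        , 0.        ]), 'eye': array([674.08872222, 960.66738651, 805.87803229]), 'attitude': array([[-0.99884033,  0.01412108, -0.04602817],
       [ 0.04542944,  0.59300014, -0.80391977],
       [ 0.0159425 , -0.80507852, -0.59295397]])}
top {'K': array([[459.37711473,   0.        , 324.0626763 ],
       [  0.        , 459.37711473, 200.67839799],
       [  0.        ,   0.        ,   1.        ]]), 'D': array([-0.09604423,  0.        ,  0.        ,  0.        ,  0.        ]), 'eye': array([ 507.58455967,  -30.08405692, 1369.62170395]), 'attitude': array([[-0.01951484, -0.99617159,  0.08521348],
       [-0.99962584,  0.01780639, -0.02076335],
       [ 0.01916651, -0.08558679, -0.99614635]])}
```

View pics/side0.png

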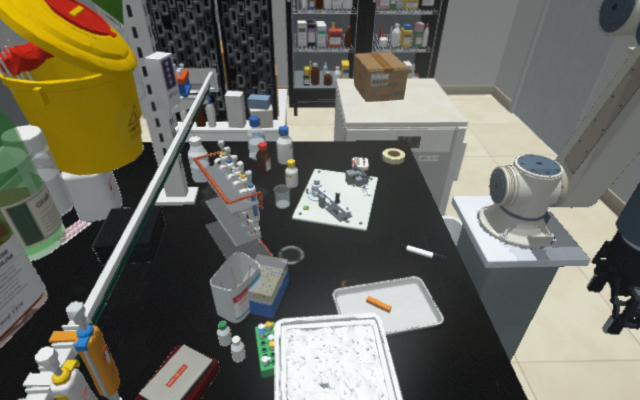

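View pics/top0.png

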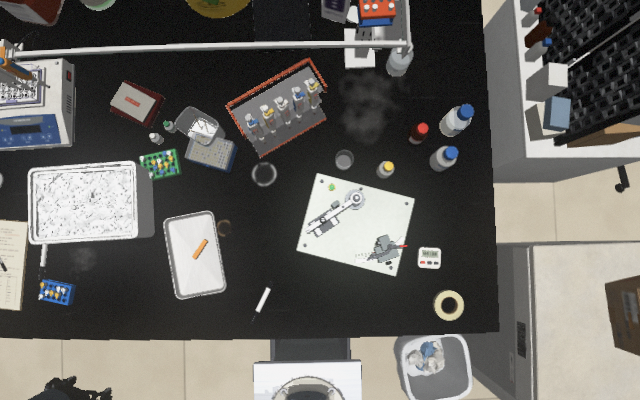

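The top view shows the pivot column near (357,198), the arm running to the lower left (312,232), the catch block at about (385,248), the tray near (195,255) and the bar at (200,249). I'll zoom in on both views.

```bash
cat > h.py <<'E'
import numpy as np, cv2
from scipy.optimize import least_squares
try:
    from station import *
except Exception as e: print(e)
C={n:get_calibration(n) for n in("side","top")}
def ray(n,uv):
    c=C[n];p=cv2.undistortPoints(np.array([[uv]],float),c["K"],c["D"])[0,0]
    return np.array(c["eye"]),np.array(c["attitude"])@np.array([p[0],p[1],1])
def atz(n,uv,z):
    e,d=ray(n,uv);return e+d*(z-e[2])/d[2]
def tri(uvs,uvt):
    e1,d1=ray("side",uvs);e2,d2=ray("top",uvt)
    k=np.linalg.lstsq(np.c_[d1,-d2],e2-e1,rcond=None)[0]
    a,b=e1+k[0]*d1,e2+k[1]*d2
    return (a+b)/2,np.linalg.norm(a-b)
def proj(n,P):
    c=C[n];R=np.array(c["attitude"]).T
    return cv2.projectPoints(np.atleast_2d(P).astype(float),cv2.Rodrigues(R)[0],-R@c["eye"],c["K"],c["D"])[0][:,0]
def crop(img,x0,y0,w,h,s,out):
    c=cv2.resize(img[y0:y0+h,x0:x0+w],None,fx=s,fy=s,interpolation=cv2.INTER_CUBIC)
    for k in range((x0+9)//10*10,x0+w,10): cv2.line(c,((k-x0)*s,0),((k-x0)*s,6),(0,0,255),1); cv2.putText(c,str(k),((k-x0)*s,16),0,.35,(0,0,255)) if k%20==0 else 0
    for k in range((y0+9)//10*10,y0+h,10): cv2.line(c,(0,(k-y0)*s),(6,(k-y0)*s),(0,0,255),1); cv2.putText(c,str(k),(8,(k-y0)*s+4),0,.35,(0,0,255))
    cv2.imwrite(out,c)
E
python3 - <<'E'
from h import *
t=cv2.imread("pics/top0.png");s=cv2.imread("pics/side0.png")
crop(t,288,165,132,118,6,"pics/t1.png" );crop(s,285,150,100,85,7,"pics/s1.png")
im=cv2.imread("pics/t1.png");print(im.shape);cv2.imwrite("pics/t1.png",im[:600] if im.shape[0]<=600 else cv2.resize(im,None,fx=.84,fy=.84,interpolation=cv2.INTER_AREA))
# bar by colour
for n,i in(("top",t),("side",s)):
    hsv=cv2.cvtColor(i,cv2.COLOR_BGR2HSV);m=cv2.inRange(hsv,(5,150,120),(22,255,255))
    x0,y0,x1,y1=(165,210,230,300) if n=="top" else (330,280,445,330)
    q=np.zeros_like(m);q[y0:y1,x0:x1]=m[y0:y1,x0:x1];pts=cv2.findNonZero(q)
    print(n,cv2.minAreaRect(pts),cv2.moments(q,True)["m10"]/len(pts),cv2.moments(q,True)["m01"]/len(pts),len(pts))
E
```

```text
(708, 792, 3)Traceback (most recent call last):
  File "<stdin>", line 10, in <module>
cv2.error: OpenCV(4.12.0) /io/opencv/modules/imgproc/src/convhull.cpp:143: error: (-215:Assertion failed) total >= 0 && (depth == CV_32F || depth == CV_32S) in function 'convexHull'
```

View pics/t1.png

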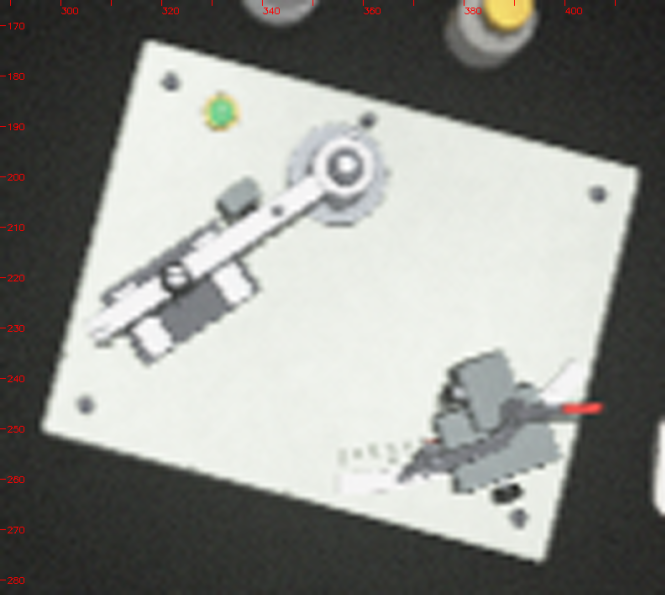

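View pics/s1.png

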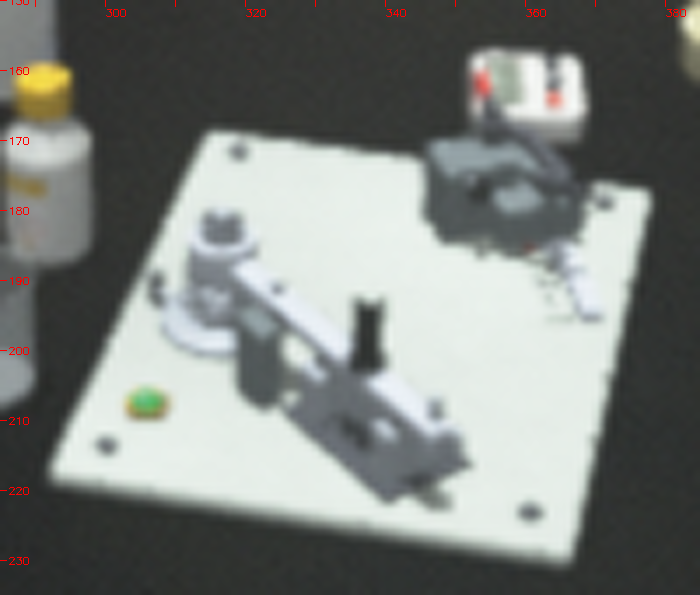

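Top crop: the plate corners, pivot (356.5,197.7), knob (323,220) and hook tip (368,259) are clear. Side crop: the knob top is at (337.4,193). I'll fit the tester pose and the bar pose from both views.

```bash
cat > fit.py <<'E'
from h import *
t=cv2.imread("pics/top0.png");s=cv2.imread("pics/side0.png")
T=np.array([[147,40],[638,168],[545,562],[42,430]])/5.04+[288,165]
S=np.array([[50,478],[213,131],[652,190],[572,550]])/7+[285,150]
L=np.array([[50,130,14],[50,-175,14],[-190,-175,14],[-190,130,14.]])
def W(p,P):
    c,s_=np.cos(p[2]),np.sin(p[2]);P=np.atleast_2d(P)
    return np.c_[p[0]+c*P[:,0]-s_*P[:,1],p[1]+s_*P[:,0]+c*P[:,1],P[:,2]]
def f(p,b=True,top=True): return np.r_[(proj("top",W(p,L))-T).ravel() if top else [],(proj("side",W(p,L))-S).ravel() if b else []]
if __name__=="__main__":
    for k in((True,True),(False,True),(True,False)):
        r=least_squares(f,[500,-100,-.25],args=k);print(k,r.x.round(3),np.abs(r.fun).max().round(2))
    p=least_squares(f,[500,-100,-.25]).x
    print("knob tri",tri((337.4,193.),(322.9,220.2)), "pivot top tri",tri((285+222/7,150+215/7),(356.5,197.7)))
    print(t[245:254:2,196:206:2].tolist())
    for n,i,b in(("top",t,(180,230,220,270)),("side",s,(360,290,400,316))):
        hsv=cv2.cvtColor(i,cv2.COLOR_BGR2HSV);x0,y0,x1,y1=b
        m=cv2.inRange(hsv[y0:y1,x0:x1],(3,110,80),(25,255,255));pts=cv2.findNonZero(m)
        print(n,len(pts) if pts is not None else 0)
        r=cv2.minAreaRect(pts);print(r, (pts[:,0].mean(0)+[x0,y0]).round(2),(cv2.boxPoints(r)+[x0,y0]).round(1).tolist())
E
python3 fit.py
```

```text
(True, True) [ 6.25498e+02 -1.48083e+02 -2.73000e-01] 1.77
(False, True) [ 6.25272e+02 -1.49439e+02 -2.74000e-01] 0.86
(True, False) [ 6.26152e+02 -1.43277e+02 -2.72000e-01] 0.89
knob tri (array([564.30492181, -52.68430617,  91.26438708]), np.float64(3.713702657067121)) pivot top tri (array([ 626.03797828, -149.39075723,   74.23815787]), np.float64(1.6160560067546155))
[[[228, 231, 232], [223, 225, 230], [109, 183, 237], [101, 169, 237], [80, 127, 182]], [[227, 230, 230], [157, 197, 234], [104, 172, 237], [102, 165, 225], [172, 175, 181]], [[190, 210, 228], [99, 170, 235], [100, 169, 235], [91, 107, 133], [222, 223, 224]], [[109, 180, 237], [101, 169, 236], [96, 148, 193], [178, 182, 185], [224, 226, 227]], [[100, 168, 235], [102, 167, 227], [158, 160, 167], [223, 226, 227], [224, 225, 227]]]
top 89
((19.423076629638672, 18.61538314819336), (4.160251617431641, 21.0786075592041), 33.6900634765625) [199.48 248.75] [[191.8, 256.2], [203.5, 238.7], [207.0, 241.0], [195.3, 258.5]]
side 136
((18.265853881835938, 13.507318496704102), (25.073650360107422, 5.447756767272949), 24.775142669677734) [378.53 303.58] [[365.7, 300.7], [368.0, 295.8], [390.8, 306.3], [388.5, 311.2]]
```

```bash
python3 - <<'E'
from h import *
c=np.array([625.6,-149.0])
for n,q in dict(upblk1=(497,350),upblk2=(518,390),upblkL=(447,385),blkL=(440,420),low=(450,490),lowR=(560,460),mid=(472,430),leverpiv=(512,410),hook=(400,478),tab=(600,407),knob=(176,278),tip=(95,330)).items():
    for z in(60,):
        w=atz("top",np.array(q)/5.04+[288,165],z)[:2]-c
        print(n,z,w.round(1),"r",np.hypot(*w).round(1),"draw deg",((np.degrees(np.arctan2(w[1],w[0]))-122.4)%360).round(1))
for z in(2,8,14.7): print("bar",atz("top",(199.5,248.75),z).round(1),atz("side",(378.5,303.6),z).round(1))
print(tri((378.5,303.6),(199.5,248.75)))
b=[atz("top",q,14.7) for q in((191.8,256.2),(203.5,238.7))];d=b[1]-b[0];print("bar dir",np.degrees(np.arctan2(d[1],d[0])),np.linalg.norm(d))
b=[atz("side",q,14.7) for q in((368,295.8),(390.8,306.3))];d=b[1]-b[0];print("bar dir",np.degrees(np.arctan2(d[1],d[0])),np.linalg.norm(d))
s=get_state();R=s["orientation"]
print("offset tool cm",R.T@(np.array([564,-52,150])-s["position"])/10)
E
```

```text
upblk1 60 [-106.   -85.3] r 136.0 draw deg 96.4
upblk2 60 [-128.9  -96.6] r 161.1 draw deg 94.4
upblkL 60 [-125.2  -56.2] r 137.2 draw deg 81.8
blkL 60 [-144.8  -51.7] r 153.8 draw deg 77.2
low 60 [-184.3  -56.3] r 192.8 draw deg 74.6
lowR 60 [-168.9 -119.4] r 206.9 draw deg 92.8
mid 60 [-150.9  -69.7] r 166.2 draw deg 82.4
leverpiv 60 [-140.1  -92.8] r 168.1 draw deg 91.1
hook 60 [-176.9  -28.2] r 179.2 draw deg 66.6
tab 60 [-139.6 -143.2] r 199.9 draw deg 103.3
knob 60 [-61.7  96. ] r 114.1 draw deg 0.3
tip 60 [-90.2 142.3] r 168.4 draw deg 360.0
bar [487.9 314.3   2. ] [486.8 306.7   2. ]
bar [488.  312.8   8. ] [488.2 311.6   8. ]
bar [488.1 311.1  14.7] [489.8 317.1  14.7]
(array([488.22171259, 312.46488876,   9.00919028]), np.float64(0.5046279798586388))
bar dir -34.41838426121094 61.6815613574795
bar dir 146.2544233898686 62.116916244878404
offset tool cm [55.48674921 43.52596693  8.12590443]
```

Triangulation agrees with the text: the pivot-to-knob distance is 114.7 mm at 122.4° in world, and the bar mid-height is 9 mm. Moving above the knob now.

```bash
python3 -m jog '[{"angular":[0,0,0],"offset":[3.1,2.43,0.4],"grip":0.6},{"angular":[0,0,0],"offset":[3.1,2.43,0.4],"grip":0.6},{"angular":[0,0,0],"offset":[3.1,2.43,0.4],"grip":0.6},{"angular":[0,0,0],"offset":[3.1,2.43,0.4],"grip":0.6},{"angular":[0,0,0],"offset":[3.1,2.43,0.4],"grip":0.6},{"angular":[0,0,0],"offset":[3.1,2.43,0.4],"grip":0.6},{"angular":[0,0,0],"offset":[3.1,2.43,0.4],"grip":0.6},{"angular":[0,0,0],"offset":[3.1,2.43,0.4],"grip":0.6},{"angular":[0,0,0],"offset":[3.1,2.43,0.4],"grip":0.6},{"angular":[0,0,0],"offset":[3.1,2.43,0.4],"grip":0.6},{"angular":[0,0,0],"offset":[3.1,2.43,0.4],"grip":0.6},{"angular":[0,0,0],"offset":[3.1,2.43,0.4],"grip":0.6},{"angular":[0,0,0],"offset":[3.1,2.43,0.4],"grip":0.6},{"angular":[0,0,0],"offset":[3.1,2.43,0.4],"grip":0.6},{"angular":[0,0,0],"offset":[3.1,2.43,0.4],"grip":0.6},{"angular":[0,0,0],"offset":[3.1,2.43,0.4],"grip":0.6},{"angular":[0,0,0],"offset":[3.1,2.43,0.4],"grip":0.6},{"angular":[0,0,0],"offset":[3.0,2.4,0.4],"grip":0.6}]' 60
python3 -m jog '[{"angular":[0,0,5.8],"offset":[0,0,0],"grip":0.6},{"angular":[0,0,5.8],"offset":[0,0,0],"grip":0.6},{"angular":[0,0,5.8],"offset":[0,0,0],"grip":0.6},{"angular":[0,0,5.8],"offset":[0,0,0],"grip":0.6},{"angular":[0,0,5.8],"offset":[0,0,0],"grip":0.6},{"angular":[0,0,5.8],"offset":[0,0,0],"grip":0.6},{"angular":[0,0,5.8],"offset":[0,0,0],"grip":0.6},{"angular":[0,0,0],"offset":[0,0,0],"grip":0.6},{"angular":[0,0,0],"offset":[0,0,0],"grip":0.6}]'
cat > st.py <<'E'
from h import *
import sys
s=get_state();R=s["orientation"];p=s["position"];f=s["wrist_force"]
c=np.array([625.6,-149.0]);w=p[:2]-c
print("t %.2f"%s["t"],"p",p.round(1),"yaw_y %.1f tiltz"%(np.degrees(np.arctan2(R[1,1],R[0,1]))%360),R[2].round(3),"f",f.round(2),"ftool",(R.T@f).round(2),"grip %.1f"%s["grip_width"],"r %.1f draw %.2f"%(np.hypot(*w),(np.degrees(np.arctan2(w[1],w[0]))-122.4)%360),"q6 %.2f"%s["joint_pos"][5])
if len(sys.argv)>1:
    g=[float(x) for x in sys.argv[1].split(",")];print("go tool cm",(R.T@(np.array(g[:3])-p)/10).round(2))
E
python3 st.py 566.1,-55.3,64
```

```text
t: 1.6
position: [566.3, -55.8, 158.6]
orientation: [[0.957, -0.291, -0.001], [-0.291, -0.957, 0.0], [-0.001, 0.0, -1.0]]
wrist_force: [0.5, 1.3, 0.4]
grip_width: 51.1
t: 2.35
position: [565.5, -53.8, 158.9]
orientation: [[0.54, -0.842, -0.001], [-0.842, -0.54, 0.0], [-0.0, 0.001, -1.0]]
wrist_force: [0.4, -0.2, -0.1]
grip_width: 51.1
t 2.35 p [565.5 -53.8 158.9] yaw_y 212.7 tiltz [-0.     0.001 -1.   ] f [ 0.4  -0.16 -0.06] ftool [ 0.35 -0.25  0.05] grip 51.1 r 112.6 draw 359.85 q6 0.39
go tool cm [0.17 0.03 9.49]
```

```bash
python3 -m jog '[{"angular":[0,0,0],"offset":[0.15,0.03,1.8],"grip":0.6},{"angular":[0,0,0],"offset":[0,0,2.5],"grip":0.6},{"angular":[0,0,0],"offset":[0,0,2.5],"grip":0.6},{"angular":[0,0,0],"offset":[0,0,1.5],"grip":0.6},{"angular":[0,0,0],"offset":[0,0,1.0],"grip":0.6},{"angular":[0,0,0],"offset":[0,0,0],"grip":0.6},{"angular":[0,0,0],"offset":[0,0,0],"grip":0.6}]'
python3 st.py
python3 -m jog '[{"angular":[0,0,0],"offset":[0,0,0],"grip":0.3},{"angular":[0,0,0],"offset":[0,0,0],"grip":0.25},{"angular":[0,0,0],"offset":[0,0,0],"grip":0.22},{"angular":[0,0,0],"offset":[0,0,0],"grip":0.2},{"angular":[0,0,0],"offset":[0,0,0],"grip":0.18},{"angular":[0,0,0],"offset":[0,0,0],"grip":0.1},{"angular":[0,0,0],"offset":[0,0,0],"grip":0.1},{"angular":[0,0,0],"offset":[0,0,0],"grip":0.1},{"angular":[0,0,0],"offset":[0,0,0],"grip":0.1}]' 40
python3 st.py
python3 - <<'E'
from h import *
crop(cv2.cvtColor(grab_frame("side"),cv2.COLOR_RGB2BGR),285,130,100,105,5,"pics/s2.png")
E
```

```text
t: 2.93
position: [566.5, -55.3, 66.5]
orientation: [[0.539, -0.842, -0.0], [-0.842, -0.539, -0.0], [0.0, 0.0, -1.0]]
wrist_force: [1.1, -0.4, 0.9]
grip_width: 51.1
t 2.93 p [566.5 -55.3  66.5] yaw_y 212.6 tiltz [ 0.  0. -1.] f [ 1.05 -0.37  0.88] ftool [ 0.88 -0.69 -0.88] grip 51.1 r 110.7 draw 359.85 q6 0.39
t: 3.68
position: [567.2, -54.9, 67.1]
orientation: [[0.538, -0.843, 0.002], [-0.843, -0.538, 0.0], [0.001, -0.002, -1.0]]
wrist_force: [0.8, 2.9, 5.1]
grip_width: 12.8
t 3.68 p [567.2 -54.9  67.1] yaw_y 212.5 tiltz [ 0.001 -0.002 -1.   ] f [0.78 2.93 5.14] ftool [-2.05 -2.24 -5.13] grip 12.8 r 110.8 draw 359.40 q6 0.39
```

View pics/s2.png

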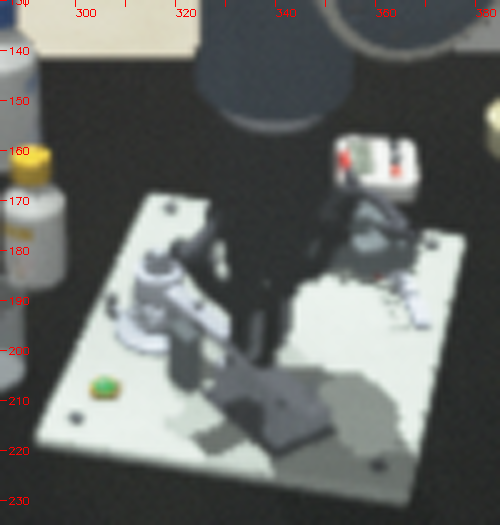

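```bash
python3 -m jog '[{"angular":[0,0,-2],"offset":[0.007,0.387,-0.1],"grip":0.1},{"angular":[0,0,-4],"offset":[0.027,0.773,0],"grip":0.1},{"angular":[0,0,-4],"offset":[0.027,0.773,0],"grip":0.1},{"angular":[0,0,-4],"offset":[0.027,0.773,0],"grip":0.1},{"angular":[0,0,-4],"offset":[0.027,0.773,0],"grip":0.1},{"angular":[0,0,-2],"offset":[0.007,0.387,0],"grip":0.1},{"angular":[0,0,0],"offset":[0,0,0],"grip":0.1},{"angular":[0,0,0],"offset":[0,0,0],"grip":0.1}]' 60
python3 st.py
```

```text
t: 4.4
position: [538.6, -81.2, 67.2]
orientation: [[0.793, -0.61, 0.001], [-0.61, -0.793, 0.0], [0.001, -0.001, -1.0]]
wrist_force: [5.3, 2.5, -0.6]
grip_width: 12.1
t 4.40 p [538.6 -81.2  67.2] yaw_y 232.4 tiltz [ 0.001 -0.001 -1.   ] f [ 5.28  2.53 -0.55] ftool [ 2.64 -5.23  0.56] grip 12.1 r 110.3 draw 19.66 q6 0.78
```

```bash
python3 -m jog '[{"angular":[0,0,-2],"offset":[0.03,0.387,0],"grip":0.1},{"angular":[0,0,-4],"offset":[0.037,0.773,0],"grip":0.1},{"angular":[0,0,-4],"offset":[0.027,0.773,0],"grip":0.1},{"angular":[0,0,-4],"offset":[0.027,0.773,0],"grip":0.1},{"angular":[0,0,-4],"offset":[0.027,0.773,0],"grip":0.1},{"angular":[0,0,-4],"offset":[0.027,0.773,0],"grip":0.1},{"angular":[0,0,0],"offset":[0,0,0],"grip":0.1},{"angular":[0,0,0],"offset":[0,0,0],"grip":0.1}]' 60
python3 st.py
python3 -m jog '[{"angular":[0,0,-2],"offset":[0.007,0.387,0],"grip":0.1},{"angular":[0,0,-4],"offset":[0.027,0.773,0],"grip":0.1},{"angular":[0,0,-4],"offset":[0.027,0.773,0],"grip":0.1},{"angular":[0,0,-4],"offset":[0.027,0.773,0],"grip":0.1},{"angular":[0,0,-2],"offset":[0.007,0.387,0],"grip":0.1},{"angular":[0,0,0],"offset":[0,0,0],"grip":0.1},{"angular":[0,0,0],"offset":[0,0,0],"grip":0.1}]' 60
python3 st.py
```

```text
t: 5.07
position: [519.8, -118.7, 67.3]
orientation: [[0.963, -0.271, 0.001], [-0.271, -0.963, 0.001], [0.0, -0.001, -1.0]]
wrist_force: [3.1, 5.1, 1.6]
grip_width: 12.1
t 5.07 p [ 519.8 -118.7   67.3] yaw_y 254.3 tiltz [ 0.    -0.001 -1.   ] f [3.11 5.1  1.61] ftool [ 1.62 -5.75 -1.61] grip 12.1 r 110.1 draw 41.62 q6 1.23
t: 5.65
position: [515.5, -148.8, 67.2]
orientation: [[1.0, 0.005, -0.0], [0.005, -1.0, 0.001], [-0.0, -0.001, -1.0]]
wrist_force: [2.2, 5.7, 1.9]
grip_width: 11.8
t 5.65 p [ 515.5 -148.8   67.2] yaw_y 270.3 tiltz [-0.    -0.001 -1.   ] f [2.21 5.68 1.9 ] ftool [ 2.24 -5.67 -1.89] grip 11.8 r 110.1 draw 57.52 q6 1.57
```

```bash
cat > chk.py <<'E'
# reads the force a few times; exit 1 when tangential pull exceeds the spring model by the given margin
from h import *
import sys
F=[];c=np.array([625.6,-149.0])
for i in range(3):
    grab_frame("top");s=get_state();R=s["orientation"];F.append(R.T@s["wrist_force"])
F=np.array(F);w=s["position"][:2]-c;a=(np.degrees(np.arctan2(w[1],w[0]))-122.4)%360
m=(0.32+.45*np.radians(a))/.115
print("t %.2f draw %.2f r %.1f fy %s mean %.2f excess %.2f fx %.2f fz %.2f w %.1f z %.1f"%(s["t"],a,np.hypot(*w),F[:,1].round(1),F[:,1].mean(),-F[:,1].mean()-m,F[:,0].mean(),F[:,2].mean(),s["grip_width"],s["position"][2]),flush=True)
sys.exit(int(-F[:,1].mean()-m>float(sys.argv[1])))
E
python3 -m jog '[{"angular":[0,0,-2],"offset":[0.007,0.387,0],"grip":0.1},{"angular":[0,0,-3],"offset":[0.015,0.58,0],"grip":0.1},{"angular":[0,0,-2],"offset":[0.007,0.387,0],"grip":0.1},{"angular":[0,0,-1],"offset":[0.002,0.193,0],"grip":0.1},{"angular":[0,0,0],"offset":[0,0,0],"grip":0.1}]' 60 | tail -1 && python3 chk.py 1.2 &&
python3 -m jog '[{"angular":[0,0,-0.5],"offset":[0,0.097,0],"grip":0.1},{"angular":[0,0,-0.5],"offset":[0,0.097,0],"grip":0.1},{"angular":[0,0,0],"offset":[0,0,0],"grip":0.1}]' >/dev/null && python3 chk.py 1.2 &&
python3 -m jog '[{"angular":[0,0,-0.5],"offset":[0,0.097,0],"grip":0.1},{"angular":[0,0,-0.5],"offset":[0,0.097,0],"grip":0.1},{"angular":[0,0,0],"offset":[0,0,0],"grip":0.1}]' >/dev/null && python3 chk.py 1.2
```

```text
grip_width: 12.1
t 6.22 draw 65.39 r 110.1 fy [-6.  -6.2 -6. ] mean -6.06 excess -1.18 fx 2.27 fz -3.72 w 12.0 z 67.2
t 6.62 draw 66.37 r 110.1 fy [-6.8 -6.1 -6.1] mean -6.32 excess -0.99 fx 2.49 fz -2.67 w 11.8 z 67.2
t 7.02 draw 67.37 r 110.1 fy [-6.9 -7.  -6.6] mean -6.83 excess -0.56 fx 2.96 fz -3.61 w 12.2 z 67.2
```

```bash
cat > /dev/null; 
python3 -m jog '[{"angular":[0,0,-0.5],"offset":[0,0.097,0],"grip":0.1},{"angular":[0,0,-0.5],"offset":[0,0.097,0],"grip":0.1},{"angular":[0,0,0],"offset":[0,0,0],"grip":0.1}]' >/dev/null && python3 chk.py 1.0 &&
python3 -m jog '[{"angular":[0,0,-0.5],"offset":[0,0.097,0],"grip":0.1},{"angular":[0,0,-0.5],"offset":[0,0.097,0],"grip":0.1},{"angular":[0,0,0],"offset":[0,0,0],"grip":0.1}]' >/dev/null && python3 chk.py 1.0 &&
python3 -m jog '[{"angular":[0,0,-0.5],"offset":[0,0.097,0],"grip":0.1},{"angular":[0,0,0],"offset":[0,0,0],"grip":0.1}]' >/dev/null && python3 chk.py 1.0 &&
python3 -m jog '[{"angular":[0,0,-0.5],"offset":[0,0.097,0],"grip":0.1},{"angular":[0,0,0],"offset":[0,0,0],"grip":0.1}]' >/dev/null && python3 chk.py 1.0 &&
python3 -m jog '[{"angular":[0,0,-0.5],"offset":[0,0.097,0],"grip":0.1},{"angular":[0,0,0],"offset":[0,0,0],"grip":0.1}]' >/dev/null && python3 chk.py 1.0 &&
python3 -m jog '[{"angular":[0,0,-0.5],"offset":[0,0.097,0],"grip":0.1},{"angular":[0,0,0],"offset":[0,0,0],"grip":0.1}]' >/dev/null && python3 chk.py 1.0 &&
python3 -m jog '[{"angular":[0,0,-0.5],"offset":[0,0.097,0],"grip":0.1},{"angular":[0,0,0],"offset":[0,0,0],"grip":0.1}]' >/dev/null && python3 chk.py 1.0 &&
python3 -m jog '[{"angular":[0,0,-0.5],"offset":[0,0.097,0],"grip":0.1},{"angular":[0,0,0],"offset":[0,0,0],"grip":0.1}]' >/dev/null && python3 chk.py 1.0 &&
python3 -m jog '[{"angular":[0,0,-0.5],"offset":[0,0.097,0],"grip":0.1},{"angular":[0,0,0],"offset":[0,0,0],"grip":0.1}]' >/dev/null && python3 chk.py 1.0 &&
python3 -m jog '[{"angular":[0,0,-0.5],"offset":[0,0.097,0],"grip":0.1},{"angular":[0,0,0],"offset":[0,0,0],"grip":0.1}]' >/dev/null && python3 chk.py 1.0
```

```text
t 7.42 draw 68.35 r 110.1 fy [-6.2 -6.5 -6.4] mean -6.38 excess -1.07 fx 2.95 fz -3.01 w 12.6 z 67.2
t 7.82 draw 69.36 r 110.2 fy [-5.8 -6.1 -6.5] mean -6.12 excess -1.40 fx 2.88 fz -4.49 w 12.1 z 67.2
t 8.13 draw 69.85 r 110.1 fy [-7.2 -6.3 -6.3] mean -6.60 excess -0.96 fx 2.99 fz -3.72 w 12.0 z 67.2
t 8.45 draw 70.35 r 110.1 fy [-6.1 -6.4 -6.7] mean -6.37 excess -1.22 fx 2.85 fz -3.87 w 12.2 z 67.2
t 8.77 draw 70.77 r 110.2 fy [-7.1 -6.9 -7.8] mean -7.25 excess -0.37 fx 3.03 fz -3.93 w 12.1 z 67.2
t 9.08 draw 71.24 r 110.2 fy [-6.5 -7.  -7.5] mean -7.00 excess -0.65 fx 2.72 fz -4.82 w 12.0 z 67.2
t 9.40 draw 71.71 r 110.2 fy [-7.2 -6.6 -6.9] mean -6.88 excess -0.80 fx 2.48 fz -4.23 w 12.3 z 67.2
t 9.72 draw 72.19 r 110.2 fy [-6.8 -7.9 -7. ] mean -7.22 excess -0.50 fx 3.00 fz -4.46 w 12.3 z 67.2
t 10.03 draw 72.75 r 110.2 fy [-7.2 -6.9 -7.2] mean -7.08 excess -0.67 fx 3.18 fz -4.51 w 12.0 z 67.2
t 10.35 draw 73.32 r 110.2 fy [-5.1 -6.  -5.9] mean -5.67 excess -2.12 fx 3.28 fz -3.51 w 12.3 z 67.2
```

```bash

python3 -m jog '[{"angular":[0,0,-0.5],"offset":[0,0.097,0],"grip":0.1},{"angular":[0,0,0],"offset":[0,0,0],"grip":0.1}]' >/dev/null && python3 chk.py 0.3 &&
python3 -m jog '[{"angular":[0,0,-0.4],"offset":[0,0.077,0],"grip":0.1},{"angular":[0,0,0],"offset":[0,0,0],"grip":0.1}]' >/dev/null && python3 chk.py 0.3 &&
python3 -m jog '[{"angular":[0,0,-0.4],"offset":[0,0.077,0],"grip":0.1},{"angular":[0,0,0],"offset":[0,0,0],"grip":0.1}]' >/dev/null && python3 chk.py 0.3 &&
python3 -m jog '[{"angular":[0,0,-0.4],"offset":[0,0.077,0],"grip":0.1},{"angular":[0,0,0],"offset":[0,0,0],"grip":0.1}]' >/dev/null && python3 chk.py 0.3
```

```text
t 10.67 draw 73.82 r 110.2 fy [-7.3 -6.4 -5.6] mean -6.42 excess -1.41 fx 2.93 fz -4.44 w 12.3 z 67.2
t 10.98 draw 74.18 r 110.2 fy [-6.2 -6.8 -7.4] mean -6.83 excess -1.02 fx 2.78 fz -4.55 w 12.2 z 67.2
t 11.30 draw 74.59 r 110.2 fy [-7.6 -7.4 -6.5] mean -7.19 excess -0.69 fx 3.23 fz -4.56 w 12.2 z 67.2
t 11.62 draw 74.98 r 110.2 fy [-7.  -6.1 -7.2] mean -6.74 excess -1.16 fx 2.90 fz -4.91 w 12.3 z 67.2
```

```bash

python3 -m jog '[{"angular":[0,0,-0.4],"offset":[0,0.077,0],"grip":0.1},{"angular":[0,0,0],"offset":[0,0,0],"grip":0.1}]' >/dev/null && python3 chk.py 0.4 &&
python3 -m jog '[{"angular":[0,0,-0.4],"offset":[0,0.077,0],"grip":0.1},{"angular":[0,0,0],"offset":[0,0,0],"grip":0.1}]' >/dev/null && python3 chk.py 0.4 &&
python3 -m jog '[{"angular":[0,0,-0.4],"offset":[0,0.077,0],"grip":0.1},{"angular":[0,0,0],"offset":[0,0,0],"grip":0.1}]' >/dev/null && python3 chk.py 0.4 &&
python3 -m jog '[{"angular":[0,0,-0.4],"offset":[0,0.077,0],"grip":0.1},{"angular":[0,0,0],"offset":[0,0,0],"grip":0.1}]' >/dev/null && python3 chk.py 0.4 &&
python3 -m jog '[{"angular":[0,0,-0.4],"offset":[0,0.077,0],"grip":0.1},{"angular":[0,0,0],"offset":[0,0,0],"grip":0.1}]' >/dev/null && python3 chk.py 0.4 &&
python3 -m jog '[{"angular":[0,0,-0.4],"offset":[0,0.077,0],"grip":0.1},{"angular":[0,0,0],"offset":[0,0,0],"grip":0.1}]' >/dev/null && python3 chk.py 0.4 &&
python3 -m jog '[{"angular":[0,0,-0.4],"offset":[0,0.077,0],"grip":0.1},{"angular":[0,0,0],"offset":[0,0,0],"grip":0.1}]' >/dev/null && python3 chk.py 0.4 &&
python3 -m jog '[{"angular":[0,0,-0.4],"offset":[0,0.077,0],"grip":0.1},{"angular":[0,0,0],"offset":[0,0,0],"grip":0.1}]' >/dev/null && python3 chk.py 0.4
```

```text
t 11.93 draw 75.40 r 110.2 fy [-7.  -7.6 -6.3] mean -6.98 excess -0.95 fx 2.75 fz -4.35 w 11.9 z 67.2
t 12.25 draw 75.85 r 110.2 fy [-5.5 -6.7 -7. ] mean -6.42 excess -1.54 fx 3.20 fz -4.48 w 12.5 z 67.2
t 12.57 draw 76.21 r 110.2 fy [-7.2 -6.5 -6.6] mean -6.79 excess -1.20 fx 2.62 fz -4.06 w 12.3 z 67.2
t 12.88 draw 76.60 r 110.2 fy [-6.4 -5.9 -6.1] mean -6.14 excess -1.87 fx 3.53 fz -4.76 w 12.5 z 67.2
t 13.20 draw 76.99 r 110.2 fy [-6.  -6.4 -5.7] mean -6.01 excess -2.03 fx 2.91 fz -4.76 w 12.1 z 67.2
t 13.52 draw 77.39 r 110.3 fy [-7.2 -6.8 -6.4] mean -6.82 excess -1.25 fx 2.70 fz -4.42 w 12.2 z 67.2
t 13.83 draw 77.72 r 110.2 fy [-7.3 -6.5 -7.1] mean -6.95 excess -1.14 fx 3.52 fz -4.27 w 12.0 z 67.2
t 14.15 draw 77.98 r 110.3 fy [-8.3 -8.4 -7.6] mean -8.11 excess 0.01 fx 3.33 fz -5.42 w 12.1 z 67.2
```

```bash

python3 -m jog '[{"angular":[0,0,-0.25],"offset":[0,0.048,0],"grip":0.1},{"angular":[0,0,0],"offset":[0,0,0],"grip":0.1}]' >/dev/null && python3 chk.py 1.2 &&
python3 -m jog '[{"angular":[0,0,-0.25],"offset":[0,0.048,0],"grip":0.1},{"angular":[0,0,0],"offset":[0,0,0],"grip":0.1}]' >/dev/null && python3 chk.py 1.2 &&
python3 -m jog '[{"angular":[0,0,-0.25],"offset":[0,0.048,0],"grip":0.1},{"angular":[0,0,0],"offset":[0,0,0],"grip":0.1}]' >/dev/null && python3 chk.py 1.2 &&
python3 -m jog '[{"angular":[0,0,-0.25],"offset":[0,0.048,0],"grip":0.1},{"angular":[0,0,0],"offset":[0,0,0],"grip":0.1}]' >/dev/null && python3 chk.py 1.2
```

```text
t 14.47 draw 78.13 r 110.3 fy [-8.7 -9.1 -7.8] mean -8.54 excess 0.42 fx 3.87 fz -5.90 w 12.1 z 67.1
t 14.78 draw 78.29 r 110.3 fy [ -9.5 -10.2  -8.9] mean -9.54 excess 1.41 fx 3.52 fz -6.72 w 12.4 z 67.2
```

The force is rising at 3 N per mm, so the arm is on the buffer (contact at about 77.7°, roughly 0.7 mm in). That puts the hook near 76.3°. Easing forward.

```bash

python3 -m jog '[{"angular":[0,0,0.3],"offset":[0,-0.058,0],"grip":0.1},{"angular":[0,0,0.3],"offset":[0,-0.058,0],"grip":0.1},{"angular":[0,0,0.3],"offset":[0,-0.058,0],"grip":0.1},{"angular":[0,0,0.3],"offset":[0,-0.058,0],"grip":0.1},{"angular":[0,0,0],"offset":[0,0,0],"grip":0.1}]' >/dev/null && python3 chk.py 9;
python3 -m jog '[{"angular":[0,0,0.3],"offset":[0,-0.058,0],"grip":0.1},{"angular":[0,0,0.3],"offset":[0,-0.058,0],"grip":0.1},{"angular":[0,0,0],"offset":[0,0,0],"grip":0.1}]' >/dev/null && python3 chk.py 9
python3 -m jog '[{"angular":[0,0,0.3],"offset":[0,-0.058,0],"grip":0.1},{"angular":[0,0,0.3],"offset":[0,-0.058,0],"grip":0.1},{"angular":[0,0,0],"offset":[0,0,0],"grip":0.1}]' >/dev/null && python3 chk.py 9
python3 -m jog '[{"angular":[0,0,0.3],"offset":[0,-0.058,0],"grip":0.1},{"angular":[0,0,0.3],"offset":[0,-0.058,0],"grip":0.1},{"angular":[0,0,0],"offset":[0,0,0],"grip":0.1}]' >/dev/null && python3 chk.py 9
```

```text
t 15.35 draw 77.44 r 110.3 fy [-6.8 -8.1 -6.8] mean -7.24 excess -0.83 fx 2.84 fz -4.69 w 12.2 z 67.2
t 15.75 draw 76.85 r 110.3 fy [-6.7 -6.5 -7.1] mean -6.77 excess -1.26 fx 2.79 fz -4.66 w 12.3 z 67.2
t 16.15 draw 76.26 r 110.2 fy [-7.3 -6.  -6.3] mean -6.52 excess -1.47 fx 2.57 fz -4.64 w 12.1 z 67.2
t 16.55 draw 76.19 r 110.2 fy [-4.8 -4.6 -4.8] mean -4.75 excess -3.24 fx 3.61 fz -2.51 w 12.1 z 67.2
```

```bash

python3 -m jog '[{"angular":[0,0,0.3],"offset":[0,-0.058,0],"grip":0.1},{"angular":[0,0,0.2],"offset":[0,-0.039,0],"grip":0.1},{"angular":[0,0,0],"offset":[0,0,0],"grip":0.1}]' >/dev/null && python3 chk.py 9
python3 -m jog '[{"angular":[0,0,0.2],"offset":[0,-0.039,0],"grip":0.1},{"angular":[0,0,0.2],"offset":[0,-0.039,0],"grip":0.1},{"angular":[0,0,0],"offset":[0,0,0],"grip":0.1}]' >/dev/null && python3 chk.py 9
python3 -m jog '[{"angular":[0,0,0.2],"offset":[0,-0.039,0],"grip":0.1},{"angular":[0,0,0],"offset":[0,0,0],"grip":0.1}]' >/dev/null && python3 chk.py 9
```

```text
t 16.95 draw 76.13 r 110.2 fy [ 0.3 -1.   0.3] mean -0.14 excess -7.84 fx 4.62 fz -0.72 w 12.3 z 67.2
t 17.35 draw 76.09 r 110.2 fy [3.3 3.1 3.2] mean 3.18 excess -11.16 fx 4.29 fz 2.32 w 12.1 z 67.3
t 17.67 draw 76.08 r 110.2 fy [4.8 5.3 4.5] mean 4.87 excess -12.85 fx 4.43 fz 2.93 w 12.2 z 67.3
```

```bash

python3 -m jog '[{"angular":[0,0,-0.25],"offset":[0.03,0.05,0],"grip":0.1},{"angular":[0,0,-0.25],"offset":[0.03,0.05,0],"grip":0.1},{"angular":[0,0,0],"offset":[0,0,0],"grip":0.1}]' 20 >/dev/null && python3 chk.py 9
python3 -m jog '[{"angular":[0,0,0],"offset":[0,0,0],"grip":0.16},{"angular":[0,0,0],"offset":[0,0,0],"grip":0.18},{"angular":[0,0,0],"offset":[0,0,0],"grip":0.22},{"angular":[0,0,0],"offset":[0,0,0],"grip":0.26},{"angular":[0,0,0],"offset":[0,0,0],"grip":0.3},{"angular":[0,0,0],"offset":[0,0,0],"grip":0.35},{"angular":[0,0,0],"offset":[0,0,0],"grip":0.35}]' >/dev/null && python3 chk.py 9
```

```text
t 18.07 draw 76.08 r 110.2 fy [1.8 2.  3.6] mean 2.48 excess -10.45 fx 2.03 fz 0.20 w 12.1 z 67.2
t 18.80 draw 75.93 r 109.9 fy [ 0.3  0.1 -0.3] mean 0.04 excess -8.01 fx 0.25 fz -0.21 w 30.0 z 67.3
```

```bash

python3 -m jog '[{"angular":[0,0,0],"offset":[0,0,-0.5],"grip":0.35},{"angular":[0,0,0],"offset":[0,0,-1.5],"grip":0.35},{"angular":[0,0,0],"offset":[0,0,-2],"grip":0.35},{"angular":[0,0,0],"offset":[0,0,-3],"grip":0.35},{"angular":[0,0,0],"offset":[0,0,-3],"grip":0.35},{"angular":[0,0,0],"offset":[-3,0,0],"grip":0.5},{"angular":[0,0,0],"offset":[-3.5,0,0],"grip":0.6},{"angular":[0,0,0],"offset":[-3.5,0,0],"grip":0.6},{"angular":[0,0,0],"offset":[-3.5,0,0],"grip":0.6},{"angular":[0,0,0],"offset":[-3.5,0,0],"grip":0.6},{"angular":[0,0,0],"offset":[-3.5,0,0],"grip":0.6}]' >/dev/null; python3 st.py
python3 - <<'E'
from h import *
t=cv2.cvtColor(grab_frame("top"),cv2.COLOR_RGB2BGR);s=cv2.cvtColor(grab_frame("side"),cv2.COLOR_RGB2BGR)
cv2.imwrite("pics/top1.png",t);cv2.imwrite("pics/side1.png",s)
crop(t,290,170,120,100,4,"pics/a.png");crop(s,295,160,80,75,6,"pics/b.png")
a,b=cv2.imread("pics/a.png"),cv2.imread("pics/b.png")
# compose: top anvil zoom + side
crop(t,298,195,52,50,8,"pics/a2.png");crop(s,305,180,60,45,8,"pics/b2.png")
a2,b2=cv2.imread("pics/a2.png"),cv2.imread("pics/b2.png");crop(t,340,190,75,75,4,"pics/c.png");c=cv2.imread("pics/c.png")
o=np.zeros((600,800,3),np.uint8);print(a2.shape,b2.shape,c.shape);o[:400,:416]=a2;o[:300,500:800]=c;b2=cv2.resize(b2,None,fx=.75,fy=.75,interpolation=cv2.INTER_AREA);o[600-b2.shape[0]:,440:440+b2.shape[1]]=b2;cv2.imwrite("pics/m1.png",o)
E
```

```text
t 19.72 p [ 325.1 -248.2  167.7] yaw_y 288.3 tiltz [ 0.     0.001 -1.   ] f [ 0.36 -1.29 -0.07] ftool [-0.07  1.33  0.07] grip 51.4 r 316.5 draw 75.87 q6 2.16
(400, 416, 3) (360, 480, 3) (300, 300, 3)
```

View pics/m1.png

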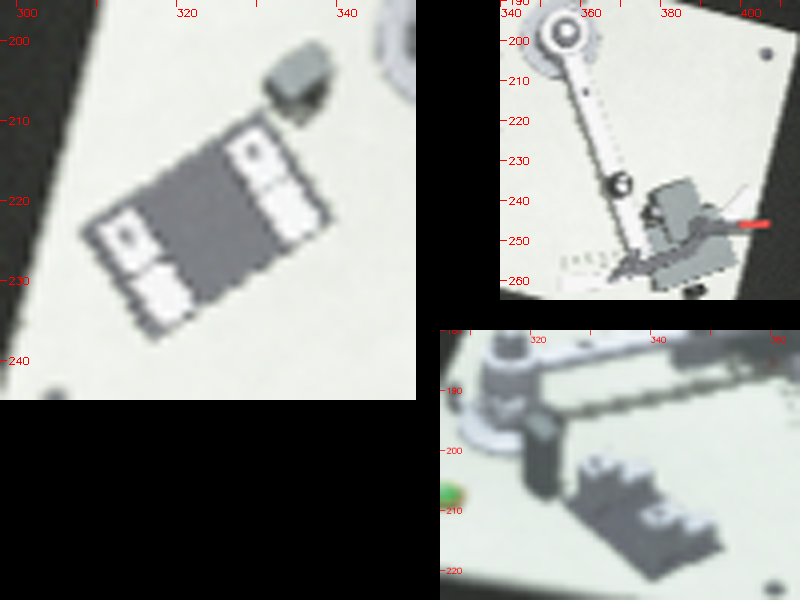

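The arm hangs on the catch: in the top view it points to (373,258) with the knob at (369,236). The anvil and ledge pairs are clear at (318,228) and (332,217). Next I'll rectify that patch to locate the seat and work out the move to the bar.

```bash
python3 - <<'E'
from h import *
from scipy.ndimage import map_coordinates as mc
t=cv2.imread("pics/top1.png",0).astype(float)
c=np.array([625.6,-149.0])
A=lambda q,z=30.5: atz("top",np.array(q)/8+[298,195],z)[:2]
lo,li=A((163,293)),A((290,210));u=(lo-li)/np.linalg.norm(lo-li);v=np.array([-u[1],u[0]])
print("ledges",lo.round(1),li.round(1),"sep",np.linalg.norm(lo-li).round(1),"dir",np.degrees(np.arctan2(u[1],u[0])).round(1))
a=np.radians(122.4);u=np.array([np.cos(a),np.sin(a)]);v=np.array([-u[1],u[0]])
for n,q in(("lo",lo),("li",li),("ao",A((125,238),44.5)),("ai",A((257,152),44.5))): print(n,"x %.1f y %.1f"%((q-c)@u,(q-c)@v))
def prof(xs,ys,z):
    P=np.array([np.r_[c+x*u+y*v,z] for x in xs for y in ys]);q=proj("top",P)
    return mc(t,[q[:,1],q[:,0]],order=1).reshape(len(xs),len(ys))
ys=np.arange(-30,32,2)
for xc in(87.5,142.5): print(xc,dict(zip(ys.tolist(),prof(np.arange(xc-4,xc+5),ys,30.5).mean(0).astype(int).tolist())))
xs=np.arange(70,162,2)
print(dict(zip(xs.tolist(),prof(xs,np.arange(4,14),30.5).mean(1).astype(int).tolist())))
E
python3 st.py 488.1,311.3,60
```

```text
ledges [532.1 -39.7] [561.4 -86.5] sep 55.3 dir 122.0
lo x 142.4 y 20.4
li x 87.1 y 20.7
ao x 143.2 y -3.5
ai x 86.3 y -3.1
87.5 {-30: 238, -28: 238, -26: 238, -24: 238, -22: 237, -20: 220, -18: 174, -16: 148, -14: 179, -12: 225, -10: 231, -8: 207, -6: 203, -4: 218, -2: 237, 0: 243, 2: 242, 4: 242, 6: 229, 8: 220, 10: 236, 12: 243, 14: 245, 16: 244, 18: 243, 20: 243, 22: 244, 24: 245, 26: 243, 28: 230, 30: 201}
142.5 {-30: 242, -28: 241, -26: 241, -24: 241, -22: 240, -20: 223, -18: 181, -16: 150, -14: 183, -12: 225, -10: 223, -8: 204, -6: 196, -4: 209, -2: 227, 0: 241, 2: 243, 4: 239, 6: 217, 8: 208, 10: 232, 12: 243, 14: 244, 16: 243, 18: 243, 20: 244, 22: 244, 24: 244, 26: 242, 28: 225, 30: 186}
{70: 237, 72: 232, 74: 212, 76: 170, 78: 141, 80: 178, 82: 219, 84: 230, 86: 236, 88: 238, 90: 233, 92: 231, 94: 207, 96: 160, 98: 125, 100: 126, 102: 127, 104: 127, 106: 127, 108: 127, 110: 127, 112: 127, 114: 127, 116: 127, 118: 127, 120: 128, 122: 129, 124: 128, 126: 127, 128: 127, 130: 127, 132: 126, 134: 146, 136: 182, 138: 211, 140: 229, 142: 230, 144: 232, 146: 227, 148: 210, 150: 177, 152: 141, 154: 139, 156: 182, 158: 224, 160: 239}
t 19.82 p [ 323.1 -248.5  168. ] yaw_y 288.2 tiltz [ 0.  0. -1.] f [-0.39  0.18 -0.41] ftool [-0.31 -0.29  0.41] grip 51.1 r 318.5 draw 75.81 q6 2.16
go tool cm [ 33.13 -48.05  10.8 ]
```

```bash
python3 -m jog '[{"angular":[0,0,0],"offset":[2.2,-3.2,0],"grip":0.5},{"angular":[0,0,0],"offset":[2.2,-3.2,0],"grip":0.5},{"angular":[0,0,0],"offset":[2.2,-3.2,0],"grip":0.5},{"angular":[0,0,0],"offset":[2.2,-3.2,0],"grip":0.5},{"angular":[0,0,0],"offset":[2.2,-3.2,0],"grip":0.5},{"angular":[0,0,0],"offset":[2.2,-3.2,0],"grip":0.5},{"angular":[0,0,0],"offset":[2.2,-3.2,0],"grip":0.5},{"angular":[0,0,0],"offset":[2.2,-3.2,0],"grip":0.5},{"angular":[0,0,0],"offset":[2.2,-3.2,0],"grip":0.5},{"angular":[0,0,0],"offset":[2.2,-3.2,0],"grip":0.5},{"angular":[0,0,0],"offset":[2.2,-3.2,0],"grip":0.5},{"angular":[0,0,0],"offset":[2.2,-3.2,0],"grip":0.5},{"angular":[0,0,0],"offset":[2.2,-3.2,0],"grip":0.5},{"angular":[0,0,0],"offset":[2.2,-3.2,0],"grip":0.5},{"angular":[0,0,0],"offset":[2.3,-3.25,0],"grip":0.5}]' 40 >/dev/null
python3 -m jog '[{"angular":[0,0,6.55],"offset":[0,0,1.2],"grip":0.5},{"angular":[0,0,6.55],"offset":[0,0,1.2],"grip":0.5},{"angular":[0,0,6.55],"offset":[0,0,1.2],"grip":0.5},{"angular":[0,0,6.55],"offset":[0,0,1.2],"grip":0.5},{"angular":[0,0,6.55],"offset":[0,0,1.2],"grip":0.5},{"angular":[0,0,6.55],"offset":[0,0,1.2],"grip":0.5},{"angular":[0,0,6.55],"offset":[0,0,1.2],"grip":0.5},{"angular":[0,0,6.55],"offset":[0,0,1.2],"grip":0.5},{"angular":[0,0,0],"offset":[0,0,0],"grip":0.5},{"angular":[0,0,0],"offset":[0,0,0],"grip":0.5}]' >/dev/null
python3 st.py 488.1,311.3,5
python3 - <<'E'
from h import *
s=cv2.cvtColor(grab_frame("side"),cv2.COLOR_RGB2BGR);crop(s,320,230,130,110,5,"pics/s3.png")
E
```

```text
t 21.90 p [490.  312.2  71.2] yaw_y 236.1 tiltz [ 0.     0.001 -1.   ] f [ 1.44 -0.2   0.44] ftool [ 1.31 -0.63 -0.45] grip 42.5 r 480.7 draw 343.99 q6 0.14
go tool cm [-0.11  0.17  6.62]
```

View pics/s3.png

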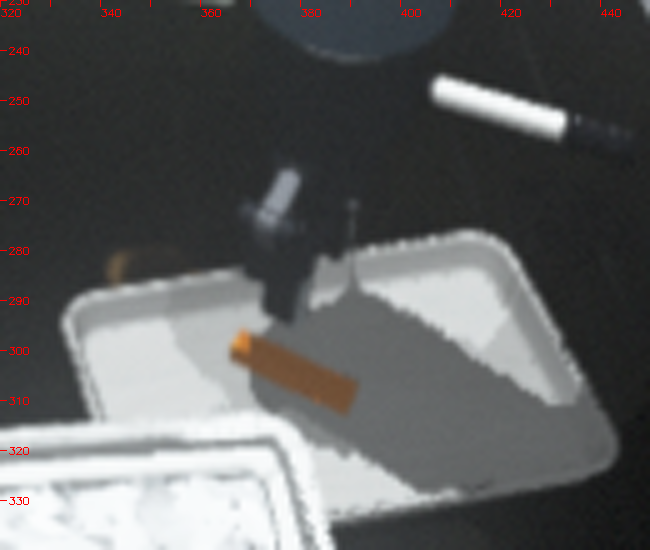

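```bash
python3 -m jog '[{"angular":[0,0,0],"offset":[-0.1,0.17,2.0],"grip":0.5},{"angular":[0,0,0],"offset":[0,0,2.0],"grip":0.5},{"angular":[0,0,0],"offset":[0,0,1.5],"grip":0.5},{"angular":[0,0,0],"offset":[0,0,1.0],"grip":0.5},{"angular":[0,0,0],"offset":[0,0,0],"grip":0.5},{"angular":[0,0,0],"offset":[0,0,0],"grip":0.5}]' >/dev/null; python3 st.py 488.1,311.3,4.5
python3 -m jog '[{"angular":[0,0,0],"offset":[0,0,0],"grip":0.3},{"angular":[0,0,0],"offset":[0,0,0],"grip":0.2},{"angular":[0,0,0],"offset":[0,0,0],"grip":0.1},{"angular":[0,0,0],"offset":[0,0,0],"grip":0.1},{"angular":[0,0,0],"offset":[0,0,0],"grip":0.1},{"angular":[0,0,0],"offset":[0,0,0],"grip":0.1},{"angular":[0,0,0],"offset":[0,0,0],"grip":0.1}]' 30 >/dev/null; python3 st.py
```

```text
t 22.45 p [488.7 311.6   7. ] yaw_y 236.0 tiltz [ 0.001 -0.    -1.   ] f [ 0.19 -0.29  0.55] ftool [ 0.32  0.13 -0.55] grip 42.7 r 480.5 draw 344.15 q6 0.14
go tool cm [-0.04  0.06  0.25]
t 23.03 p [489.1 312.    7.7] yaw_y 235.9 tiltz [ 0.001 -0.002 -1.   ] f [-0.62  0.31  6.79] ftool [-0.68  0.08 -6.79] grip 11.5 r 480.8 draw 344.10 q6 0.14
```

```bash
python3 -m jog '[{"angular":[0,0,0],"offset":[0,0,-1],"grip":0.1},{"angular":[0,0,0],"offset":[0,0,-3],"grip":0.1},{"angular":[0,0,0],"offset":[0,0,-3.5],"grip":0.1},{"angular":[0,0,0],"offset":[0,0,-3.5],"grip":0.1},{"angular":[0,0,0],"offset":[0,0,-3.2],"grip":0.1},{"angular":[0,0,4.7],"offset":[0,0,0],"grip":0.1},{"angular":[0,0,4.7],"offset":[0,0,0],"grip":0.1},{"angular":[0,0,4.7],"offset":[0,0,0],"grip":0.1},{"angular":[0,0,4.7],"offset":[0,0,0],"grip":0.1},{"angular":[0,0,4.8],"offset":[0,0,0],"grip":0.1},{"angular":[0,0,0],"offset":[0,0,0],"grip":0.1},{"angular":[0,0,0],"offset":[0,0,0],"grip":0.1}]' 40 >/dev/null; python3 st.py 548.3,-61.9,145
```

```text
t 24.03 p [488.1 311.2 148.6] yaw_y 212.4 tiltz [-0.  0. -1.] f [-0.05  0.89 -0.09] ftool [-0.78 -0.43  0.09] grip 10.9 r 480.3 draw 344.23 q6 -0.27
go tool cm [34.71 14.94  0.36]
```

```bash
python3 -m jog '[{"angular":[0,0,0],"offset":[2.0,0.86,0],"grip":0.1},{"angular":[0,0,0],"offset":[3.2,1.38,0],"grip":0.1},{"angular":[0,0,0],"offset":[3.2,1.38,0],"grip":0.1},{"angular":[0,0,0],"offset":[3.2,1.38,0],"grip":0.1},{"angular":[0,0,0],"offset":[3.2,1.38,0],"grip":0.1},{"angular":[0,0,0],"offset":[3.2,1.38,0],"grip":0.1},{"angular":[0,0,0],"offset":[3.2,1.38,0],"grip":0.1},{"angular":[0,0,0],"offset":[3.2,1.38,0],"grip":0.1},{"angular":[0,0,0],"offset":[3.2,1.38,0],"grip":0.1},{"angular":[0,0,0],"offset":[3.2,1.38,0],"grip":0.1},{"angular":[0,0,0],"offset":[2.5,1.08,0],"grip":0.1},{"angular":[0,0,0],"offset":[1.4,0.58,2],"grip":0.1},{"angular":[0,0,0],"offset":[0,0,2],"grip":0.1},{"angular":[0,0,0],"offset":[0,0,0.5],"grip":0.1},{"angular":[0,0,0],"offset":[0,0,0],"grip":0.1},{"angular":[0,0,0],"offset":[0,0,0],"grip":0.1}]' >/dev/null; python3 st.py 548.3,-61.9,60
python3 - <<'E'
from h import *
s=cv2.cvtColor(grab_frame("side"),cv2.COLOR_RGB2BGR);crop(s,295,155,85,75,7,"pics/s4.png")
E
```

```text
t 25.37 p [547.8 -61.5 104. ] yaw_y 212.4 tiltz [ 0.001 -0.    -1.   ] f [-0.45 -0.4   0.84] ftool [ 0.09  0.59 -0.84] grip 11.1 r 117.1 draw 9.27 q6 0.39
go tool cm [ 0.06 -0.03  4.4 ]
```

View pics/s4.png

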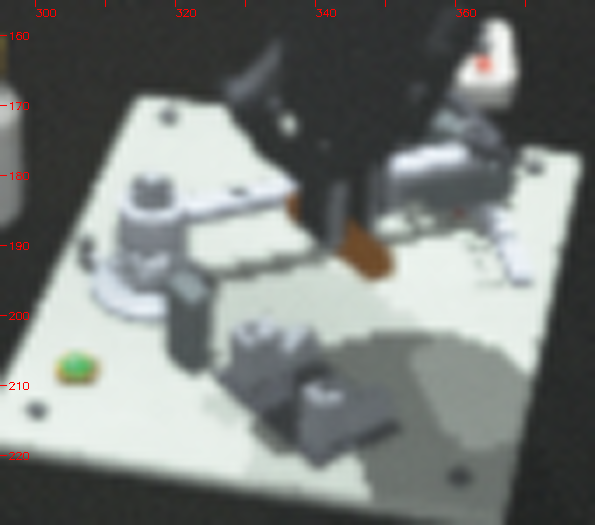

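The bar is held level: its outer end is at about (351,193), its inner end at about (336,184), and the arm is still cocked. I'll check the centring and then lower it.

```bash
python3 - <<'E'
from h import *
s=get_state();p=s["position"];u=s["orientation"][:,0]*-1
for k in(-32,0,32): print(k,proj("side",[p+u*k+np.array([0,0,0.])]).round(1),proj("side",[p+u*k+np.array([0,0,-5.])]).round(1))
E
python3 -m jog '[{"angular":[0,0,0],"offset":[0.05,0,1.5],"grip":0.1},{"angular":[0,0,0],"offset":[0,0,1.5],"grip":0.1},{"angular":[0,0,0],"offset":[0,0,1.5],"grip":0.1},{"angular":[0,0,0],"offset":[0,0,1.0],"grip":0.1},{"angular":[0,0,0],"offset":[0,0,0.6],"grip":0.1},{"angular":[0,0,0],"offset":[0,0,0],"grip":0.1},{"angular":[0,0,0],"offset":[0,0,0],"grip":0.1}]' >/dev/null; python3 st.py
```

```text
-32 [[336.9 183.1]] [[336.9 184.4]]
0 [[343.1 187.9]] [[343.  189.2]]
32 [[349.5 192.8]] [[349.4 194.2]]
t 26.00 p [548.3 -62.   43. ] yaw_y 212.4 tiltz [ 0.001 -0.001 -1.   ] f [ 0.18  0.33 -0.43] ftool [-0.18 -0.33  0.43] grip 11.2 r 116.4 draw 9.23 q6 0.39
```

```bash
cat > fz.py <<'E'
# exit 1 when contact force along a tool axis passes a limit: fz.py axis sign limit
from h import *
import sys
F=[]
for i in range(2): grab_frame("top");s=get_state();F.append(s["orientation"].T@s["wrist_force"])
F=np.mean(F,0);w=s["position"]-np.array([552.5,-59.2,0]);u=np.array([-.5358,.8443]);v=np.array([-.8443,-.5358])
print("t %.2f z %.2f seatx %.2f seaty %.2f F %s w %.1f"%(s["t"],w[2],w[:2]@u,w[:2]@v,F.round(2),s["grip_width"]),flush=True)
sys.exit(int(F[int(sys.argv[1])]*float(sys.argv[2])>float(sys.argv[3])))
E
python3 -m jog '[{"angular":[0,0,0],"offset":[0,0,0.2],"grip":0.1},{"angular":[0,0,0],"offset":[0,0,0.2],"grip":0.1},{"angular":[0,0,0],"offset":[0,0,0],"grip":0.1}]' >/dev/null; python3 fz.py 2 -1 2.5 &&
python3 -m jog '[{"angular":[0,0,0],"offset":[0,0,0.1],"grip":0.1},{"angular":[0,0,0],"offset":[0,0,0],"grip":0.1}]' >/dev/null && python3 fz.py 2 -1 2.5 &&
python3 -m jog '[{"angular":[0,0,0],"offset":[0,0,0.1],"grip":0.1},{"angular":[0,0,0],"offset":[0,0,0],"grip":0.1}]' >/dev/null && python3 fz.py 2 -1 2.5 &&
python3 -m jog '[{"angular":[0,0,0],"offset":[0,0,0.1],"grip":0.1},{"angular":[0,0,0],"offset":[0,0,0],"grip":0.1}]' >/dev/null && python3 fz.py 2 -1 2.5 &&
python3 -m jog '[{"angular":[0,0,0],"offset":[0,0,0.1],"grip":0.1},{"angular":[0,0,0],"offset":[0,0,0],"grip":0.1}]' >/dev/null && python3 fz.py 2 -1 2.5 &&
python3 -m jog '[{"angular":[0,0,0],"offset":[0,0,0.1],"grip":0.1},{"angular":[0,0,0],"offset":[0,0,0],"grip":0.1}]' >/dev/null && python3 fz.py 2 -1 2.5 &&
python3 -m jog '[{"angular":[0,0,0],"offset":[0,0,0.1],"grip":0.1},{"angular":[0,0,0],"offset":[0,0,0],"grip":0.1}]' >/dev/null && python3 fz.py 2 -1 2.5 &&
python3 -m jog '[{"angular":[0,0,0],"offset":[0,0,0.1],"grip":0.1},{"angular":[0,0,0],"offset":[0,0,0],"grip":0.1}]' >/dev/null && python3 fz.py 2 -1 2.5
```

```text
t 26.35 z 38.50 seatx -0.07 seaty 5.56 F [-0.1   0.11  0.41] w 11.2
t 26.62 z 37.31 seatx -0.02 seaty 5.65 F [-0.07  0.23 -0.08] w 11.3
t 26.88 z 36.58 seatx -0.12 seaty 5.47 F [ 0.15  0.7  -3.28] w 11.1
```

Ledge contact is at TCP z 36.6, as predicted. Now easing the bar against the anvils.

```bash

python3 -m jog '[{"angular":[0,0,0],"offset":[0,-0.1,-0.04],"grip":0.1},{"angular":[0,0,0],"offset":[0,-0.1,0],"grip":0.1},{"angular":[0,0,0],"offset":[0,-0.1,0],"grip":0.1},{"angular":[0,0,0],"offset":[0,0,0],"grip":0.1}]' >/dev/null; python3 fz.py 1 1 3 &&
python3 -m jog '[{"angular":[0,0,0],"offset":[0,-0.1,0],"grip":0.1},{"angular":[0,0,0],"offset":[0,0,0],"grip":0.1}]' >/dev/null && python3 fz.py 1 1 3 &&
python3 -m jog '[{"angular":[0,0,0],"offset":[0,-0.1,0],"grip":0.1},{"angular":[0,0,0],"offset":[0,0,0],"grip":0.1}]' >/dev/null && python3 fz.py 1 1 3 &&
python3 -m jog '[{"angular":[0,0,0],"offset":[0,-0.08,0],"grip":0.1},{"angular":[0,0,0],"offset":[0,0,0],"grip":0.1}]' >/dev/null && python3 fz.py 1 1 3 &&
python3 -m jog '[{"angular":[0,0,0],"offset":[0,-0.08,0],"grip":0.1},{"angular":[0,0,0],"offset":[0,0,0],"grip":0.1}]' >/dev/null && python3 fz.py 1 1 3 &&
python3 -m jog '[{"angular":[0,0,0],"offset":[0,-0.08,0],"grip":0.1},{"angular":[0,0,0],"offset":[0,0,0],"grip":0.1}]' >/dev/null && python3 fz.py 1 1 3 &&
python3 -m jog '[{"angular":[0,0,0],"offset":[0,-0.08,0],"grip":0.1},{"angular":[0,0,0],"offset":[0,0,0],"grip":0.1}]' >/dev/null && python3 fz.py 1 1 3
```

```text
t 27.32 z 36.61 seatx -0.02 seaty 2.51 F [ 0.55  0.37 -0.77] w 11.3
t 27.58 z 36.60 seatx 0.00 seaty 1.54 F [ 0.64 -0.4   0.1 ] w 11.0
t 27.85 z 36.65 seatx 0.01 seaty 0.59 F [-0.27 -0.22 -0.27] w 11.3
t 28.12 z 36.61 seatx 0.05 seaty -0.01 F [ 0.16  0.67 -0.36] w 11.1
t 28.38 z 36.60 seatx 0.07 seaty -0.06 F [-0.78  4.44 -2.89] w 11.0
```

```bash

python3 -m jog '[{"angular":[0,0,0],"offset":[0,-0.04,0],"grip":0.1},{"angular":[0,0,0],"offset":[0,0,0],"grip":0.1}]' 25 >/dev/null; python3 fz.py 1 1 30
python3 -m jog '[{"angular":[0,0,0],"offset":[0,0,0],"grip":0.14},{"angular":[0,0,0],"offset":[0,0,0],"grip":0.16},{"angular":[0,0,0],"offset":[0,0,0],"grip":0.18},{"angular":[0,0,0],"offset":[0,0,0],"grip":0.2},{"angular":[0,0,0],"offset":[0,0,0],"grip":0.25},{"angular":[0,0,0],"offset":[0,0,0],"grip":0.3},{"angular":[0,0,0],"offset":[0,0,0],"grip":0.35},{"angular":[0,0,0],"offset":[0,0,0],"grip":0.35}]' >/dev/null; python3 fz.py 1 1 30
python3 - <<'E'
from h import *
s=cv2.cvtColor(grab_frame("side"),cv2.COLOR_RGB2BGR);crop(s,305,160,75,70,7,"pics/s5.png")
E
```

```text
t 28.65 z 36.59 seatx 0.06 seaty -0.07 F [-0.11  5.53 -3.86] w 11.0
t 29.42 z 36.73 seatx -0.02 seaty -1.54 F [-0.03  0.29 -0.16] w 29.9
```

View pics/s5.png

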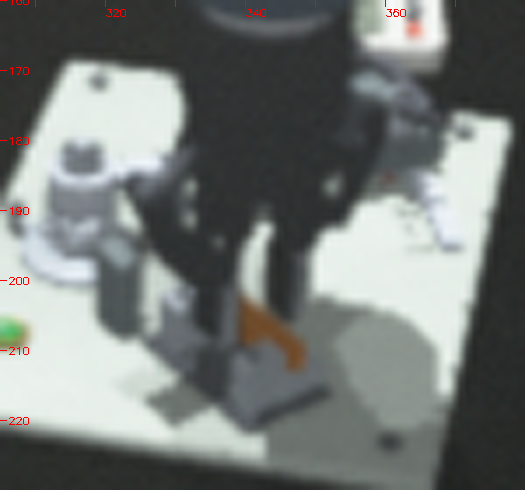

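The bar is on the ledges with the fingers open and clear. Lifting straight up and checking.

```bash

python3 -m jog '[{"angular":[0,0,0],"offset":[0,0.15,0],"grip":0.35},{"angular":[0,0,0],"offset":[0,0,-0.5],"grip":0.35},{"angular":[0,0,0],"offset":[0,0,-1.5],"grip":0.35},{"angular":[0,0,0],"offset":[0,0,-2.5],"grip":0.35},{"angular":[0,0,0],"offset":[0,0,-3],"grip":0.35},{"angular":[0,0,0],"offset":[0,0,-3],"grip":0.35},{"angular":[0,0,0],"offset":[0,0,-3],"grip":0.35},{"angular":[0,0,0],"offset":[-3.5,0,0],"grip":0.35},{"angular":[0,0,0],"offset":[-3.5,0,0],"grip":0.35},{"angular":[0,0,0],"offset":[-3.5,0,0],"grip":0.35},{"angular":[0,0,0],"offset":[-3.5,0,0],"grip":0.35},{"angular":[0,0,0],"offset":[-3.5,0,0],"grip":0.35},{"angular":[0,0,0],"offset":[-3.5,0,0],"grip":0.35},{"angular":[0,0,0],"offset":[-3.5,0,0],"grip":0.35},{"angular":[0,0,0],"offset":[-3.5,0,0],"grip":0.35},{"angular":[0,0,0],"offset":[-3.5,0,0],"grip":0.35},{"angular":[0,0,0],"offset":[0,0,0],"grip":0.35}]' >/dev/null; python3 st.py
python3 - <<'E'
from h import *
t=cv2.cvtColor(grab_frame("top"),cv2.COLOR_RGB2BGR);s=cv2.cvtColor(grab_frame("side"),cv2.COLOR_RGB2BGR);cv2.imwrite("pics/top2.png",t)
crop(t,298,195,52,50,8,"pics/a2.png");crop(t,335,185,100,95,4,"pics/c.png");crop(s,305,170,80,58,6,"pics/b2.png")
o=np.zeros((600,800,3),np.uint8);o[:400,:416]=cv2.imread("pics/a2.png");c=cv2.imread("pics/c.png")[:,:380];o[:380,420:800]=c
b=cv2.imread("pics/b2.png");b=cv2.resize(b,None,fx=.62,fy=.62,interpolation=cv2.INTER_AREA);o[600-b.shape[0]:,430:430+b.shape[1]]=b;cv2.imwrite("pics/m2.png",o)
hsv=cv2.cvtColor(t,cv2.COLOR_BGR2HSV);m=cv2.inRange(hsv[200:245,300:348],(3,90,70),(25,255,255));pts=cv2.findNonZero(m)
r=cv2.minAreaRect(pts);q=pts[:,0].mean(0)+[300,200];w=atz("top",q,43.2)[:2]-[552.5,-59.2]
u=np.array([-.5358,.8443]);v=np.array([-.8443,-.5358]);P=np.array([atz("top",x+np.array([300,200]),43.2)[:2] for x in pts[:,0]])-[552.5,-59.2]
ev=np.linalg.svd(P-P.mean(0),full_matrices=False)[2][0]
print(len(pts),"seat x %.2f y %.2f"%(w@u,w@v),"extent x",np.percentile(P@u,[2,98]).round(1),"y",np.percentile(P@v,[2,98]).round(1),"ang err rad %.3f"%np.arcsin(ev@v*np.sign(ev@u)))
E
```

```text
t 30.88 p [381.8 210.7 172.3] yaw_y 212.6 tiltz [-0.002 -0.002 -1.   ] f [ 1.19  1.48 -1.05] ftool [-0.61 -1.79  1.06] grip 30.4 r 434.6 draw 1.73 q6 -0.30
97 seat x 1.88 y 0.55 extent x [-27.   30.8] y [-5.7  7.2] ang err rad -0.019
```

View pics/m2.png

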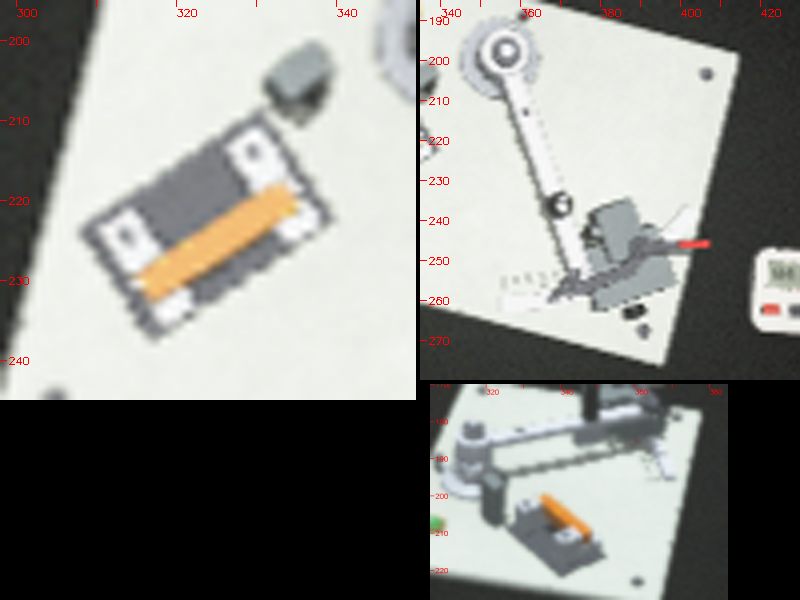

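The bar lies on both ledges and reads x +1.9 mm, y +0.5 mm and −0.02 rad against the seat. The arm is still on the catch with the knob at (368,236), unchanged, and the robot is clear. Handing in.

```bash
python3 -m jog '[{"angular":[0,0,0],"offset":[0,0,0],"grip":0.35},{"angular":[0,0,0],"offset":[0,0,0],"grip":0.35},{"angular":[0,0,0],"offset":[0,0,0],"grip":0.35}]' | tail -2; python3 -c "from station import *; print(finish_job())"
```

```text
wrist_force: [-0.4, 0.1, 0.0]
grip_width: 29.8
the job is handed in; nothing more can be done
None
```

The impact tester is cocked and the amber bar is on the ledges. I handed the job in at about 31 s of the 72 s allowed.

- **Cocking:** I drew the arm by the knob in small steps until the force rose at about 3 N per mm. That was the overtravel buffer, met at about 77.7° and pressed in less than 1 mm. I then eased the arm forward until it stopped at about 76.1° (1.33 rad). It still held against a forward push of about 5 N before I let go, and the force was zero with the fingers open.
- **Bar:** I set it down until it touched the ledges, which came at the height I expected. I then pressed it against the anvils with about 5.5 N and released it.
- **Last checks (top view):** The bar sits 1.9 mm off centre lengthwise, 0.5 mm across, and 0.02 rad out of parallel, all within tolerance. The arm was unmoved on the catch.
- **Beaker, bottle and timer:** Nothing came near them. In the last picture only the timer is clearly visible, so I did not check the beaker and bottle again at the end.
- **Disagreements:**
  - The two cameras differed by about 6 mm on where the tester stands (world y). I used the top view, and the contacts I felt matched it within about 1 mm.
  - The snap of the catch could not be picked out clearly from the force noise. I inferred it from reaching the buffer and from the arm hanging on the catch.

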